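# Clear the tiler's pile into the caddy

## Task

Take the pile on the bench apart from the top down and put each thing on its own place: the red grout rake on the black pad and the wooden block on the green pad, both in the caddy's upper tray, the white tile on the orange pad in the lower tray, and last the blue case on the grey mat on the bench. Lay each flat, centred on its pad and lengthwise along it, set down rather than dropped, and let it go. Leave the yellow float in the caddy and the grout jar on the bench where they are.

Things in the scene. Friction and masses are not known exactly. Their poses are not given: they have to be found in the camera images.
- rake_mid (a point): Grout rake, top of the pile: flat-sided red handle 22 mm wide, 18 mm high, with a steel blade at its +x end, 106 mm long over all along its x. The point is its centre, half-way up (9 mm above its underside). In the pile it lies across the block (about a quarter turn to it).
- block_mid (a point): Wooden block 80 (x) by 45 (y) by 30 mm high, under the rake, lying on the tile. The point is its centre, 15 mm above its underside.
- tile_mid (a point): Glazed white tile 100 (x) by 50 (y) by 10 mm thick, lying across the case under the block. The point is its centre, 5 mm above its underside.
- case_mid (a point): Closed blue plastic case with a black press-stud strap at its -x end, 190 (x) by 62 (y) by 36 mm high, at the bottom of the pile, on the bench. The point is its centre, 18 mm above its underside.
- black_pad: Place of the rake: fixed black pad 116 (x) by 34 (y) by 3 mm in the upper (farther) tray of the steel caddy; origin at the centre of its underside, on the tray's floor, so its top is 3 mm above. The caddy is fixed and has two trays, each 120 mm deep (along the pads' x) by 262 mm wide inside with 14 mm high walls; the upper tray's floor is 75 mm above the bench. Black and green pad lie side by side, centres about 130 mm apart, and may be swapped.
- green_pad: Place of the wooden block: fixed green pad 92 (x) by 57 (y) by 3 mm in the caddy's upper tray; origin at the centre of its underside on the tray's floor, 75 mm above the bench.
- orange_pad: Place of the tile: fixed orange pad 112 (x) by 62 (y) by 3 mm in the caddy's lower (nearer) tray, beside the float; origin at the centre of its underside on the tray's floor, 40 mm above the bench. The upper tray's front wall rises to 89 mm above the bench behind it.
- grey_mat: Place of the case: fixed grey mat 206 (x) by 78 (y) by 3 mm on the bench; origin at the centre of its underside.
- float: Yellow grouting float in the caddy's lower tray, to be left alone: sole 112 (x) by 70 (y) mm, with a bar handle along x, 56 mm high over all; origin at the centre of its underside. It and the orange pad may be swapped.
- tub: Glass grout jar with a white cap on the bench, to be left alone: 68 mm across, 85 mm high; origin at the centre of its underside.
Mind the look-alikes: they are no part of the job. Of the things shaped like the part that bears case_mid, the blue one is meant. Of the things shaped like the part that bears block_mid, the wooden one is meant.

How it is judged (in metres and radians):
On the way, in this order (a step that is already met when the one before it is completed fails the run):
1. the rake lies on the black pad (horizontal distance between rake_mid and black_pad below 0.012 m and angle between the x axis of rake_mid and the x axis of black_pad, either way round below 0.2 rad and angle between rake_mid's own z axis and vertical below 0.1 rad and z of rake_mid in the frame of black_pad between 0.008 and 0.016 m), for 0.2 s.
2. the wooden block lies on the green pad (horizontal distance between block_mid and green_pad below 0.012 m and angle between the x axis of block_mid and the x axis of green_pad, either way round below 0.2 rad and angle between block_mid's own z axis and vertical below 0.1 rad and z of block_mid in the frame of green_pad between 0.014 and 0.022 m), for 0.2 s.
3. the white tile lies on the orange pad (horizontal distance between tile_mid and orange_pad below 0.012 m and angle between the x axis of tile_mid and the x axis of orange_pad, either way round below 0.2 rad and angle between tile_mid's own z axis and vertical below 0.1 rad and z of tile_mid in the frame of orange_pad between 0.004 and 0.012 m), for 0.2 s.
4. the blue case lies on the grey mat (horizontal distance between case_mid and grey_mat below 0.012 m and angle between the x axis of case_mid and the x axis of grey_mat, either way round below 0.2 rad and angle between case_mid's own z axis and vertical below 0.1 rad and z of case_mid in the frame of grey_mat between 0.017 and 0.025 m), for 0.2 s.
At the end, for the whole second after the job is handed in: Rake on the black pad, block on the green pad, tile on the orange pad and case on the grey mat: each centre within 12 mm of the pad's centre (horizontally), long side within 0.2 rad of the pad's (either way round), flat within 0.1 rad, resting on the pad (height within 4 mm), released and at rest (all of step 1 and all of step 2 and all of step 3 and all of step 4 and linear speed of each of rake, block, tile, case below 0.02 m/s); the robot touches nothing.
It fails at once if the float is disturbed (moved more than 20 mm or tipped over) (distance of float from where it was at the start of the episode above 0.02 m or angle between float's own z axis and vertical above 0.35 rad).
It fails at once if the tub is disturbed (moved more than 20 mm or tipped over) (distance of tub from where it was at the start of the episode above 0.02 m or angle between tub's own z axis and vertical above 0.35 rad).
It fails at once if a thing of the pile falls freely (faster than 0.6 m/s with no finger on it, a drop of about 20 mm) ((linear speed of rake above 0.6 m/s and contact force between rake and the fingers below 0.1 N) or (linear speed of block above 0.6 m/s and contact force between block and the fingers below 0.1 N) or (linear speed of tile above 0.6 m/s and contact force between tile and the fingers below 0.1 N) or (linear speed of case above 0.6 m/s and contact force between case and the fingers below 0.1 N)).
It also fails if it takes over 120 s, if anything falls off the work surface, if the arm or the gripper's body presses on something with over 40 N, if the wrist force passes 120 N, or if a joint passes its speed limit or range.

## Robot

A 7-joint arm with a two-finger parallel gripper is mounted at the origin on the work surface. World frame = base frame: x ahead of the robot, y to its left, z up, the work surface at z = 0. Lengths are in m, angles in degrees, forces in N, time in s.
With the tool pointing down it reaches from about 0.4 to 0.925 m from the base axis. Payload 4.1 kg.
Tool frame: the origin (TCP) lies between the finger pads; the fingertips stand 22 mm ahead of it and the grasp point (between the pads) lies 3 mm ahead of it; z points along the fingers, x is the direction in which the jaws open and shut, and the axes are right-handed (so a half turn about z gives the same grasp; the last joint's range is limited). The gripper opens to 85 mm and grips with 20 to 120 N. Pads are 22 mm wide; open, the fingers measure 114 mm over their backs; the gripper's body (76 mm by 85 mm) begins 54 mm behind the grasp point. The pads swing forward as they close: fully open they stand 13 mm farther back than shut.
Start: joints at [-79.183, 22.827, 2.584, 88.041, -1.071, 69.15, -2.905], TCP at [0.184, 0.623, 0.253] pointing down, gripper open.
Joint ranges: [-161.44, 161.44], [-28.35, 127.94], [-78.24, 83.42], [0, 140.83], [-78.03, 258.03], [13.02, 114.36], [-168.23, 168.23]. Speed limits (degrees/s): [147.25, 147.25, 180, 180, 180, 180, 180].

## Interface

Orientations are given as a 3x3 rotation matrix whose columns are the frame's x, y, z axes.
In Python, from cell import * gives the robot as it stands. The module is installed in compiled form; this text tells all that it offers.
- The arm moves only by the tool drive_tool, never from a script. Its argument "increments" is a list of rows, each a list of 7 numbers: the closure in counts, from 0 (fully open) to 255 (shut), then the shift along the tool's x, y, z in m, then the turn, a rotation vector about the tool's x, y, z in rad. A call has 1 to 10 rows; each row is the pose to reach, as a shift and turn from the pose commanded when the call began, along the tool's axes at that moment; what a row does not reach only later rows make up. A row lasts 1/8 s, in which the tool goes at most 62.5 mm and 10.7 degrees, less where a joint would pass 70% of its speed; a pose out of reach is approached as far as the arm can. A call with a gripper value outside its range is refused whole. The fingers move at their own pace and stop on an object; "newtons" is the grip in N (left out, the last holds). Time passes only in rows, so rows that repeat a pose let the fingers close. It gives the time, the measured TCP pose, the force and the opening at its end, in the units of the state.
- get_state(): the state, without advancing time (a new reading comes with each control period).
- snapshot(name): name is "scene" or "side" or "wrist"; returns a dict with "frame" (480x640x3 uint8, blue, green, red), "vertical_fov" (degrees; the focal length in pixels is half the picture's height over the tangent of half this angle, whatever the lens; pixels are square), "cx", "cy" (the principal point, pixels), "extrinsics" (4x4, takes a point from camera to world coordinates). Camera axes: x right, y down, z forward; pixel columns grow to the right and rows downward; lengths in m; the calibration is good to about 2 mm. A picture is of the moment at which its call begins. There is no depth.
- hand_in(): hands the job in, once; it reports no verdict.
The state is a dict: "time": time; "qpos": joint angles; "dq": joint speeds; "tau": joint torques, N m; "position": TCP position; "ee_rot": TCP orientation; "contact_force": force on the tool from outside, world axes, zero at the start; "torque": the same for the moment, N m; "gripper_width": finger opening in m.
Only numpy, scipy, OpenCV 4.12 (cv2) and the standard library are available. Lean on these libraries where they do the work, as an engineer would, in place of code of your own. Each camera call takes 0.05 s, during which the arm holds its last target. There are 200 camera calls.

## Working session

There is one attempt and no reset: what is moved stays moved. The work goes in short steps, Python scripts to look and compute and a tool call to move; the robot and the scene stay as the last step left them, time stands still between calls to the robot, and variables do not carry over. Pictures are saved under pics/ and viewed, about 12 in all and at most 16, crops included, and the job is handed in when it is done.

Besides the shell and the picture viewer there is one more tool, called after "Emit:" as name(argument=value, ...) on one line, values as JSON. drive_tool: Moves the arm, as the interface text tells. Its arguments: {"type":"object","properties":{"increments":{"type":"array"},"newtons":{"type":"number"}},"required":["increments"]}

```bash
mkdir -p pics
cat > h.py <<'E'
from cell import *
import numpy as np, cv2, pickle, sys
def snap(n,f):
    s=snapshot(n); cv2.imwrite('pics/'+f+'.png',s['frame']); pickle.dump(s,open(f+'.pkl','wb')); return s
def load(f): return pickle.load(open(f+'.pkl','rb'))
def ray(s,u,v):
    f=240/np.tan(np.radians(s['vertical_fov'])/2); E=np.array(s['extrinsics'])
    d=E[:3,:3]@np.array([(u-s['cx'])/f,(v-s['cy'])/f,1]); return E[:3,3],d
def onz(s,u,v,z):
    o,d=ray(s,u,v); return o+d*(z-o[2])/d[2]
def proj(s,p):
    f=240/np.tan(np.radians(s['vertical_fov'])/2); E=np.array(s['extrinsics'])
    c=E[:3,:3].T@(np.array(p)-E[:3,3]); return c[:2]/c[2]*f+[s['cx'],s['cy']]
E
python3 - <<'E'
from h import *
for n in ('scene','side','wrist'):
    s=snap(n,n+'0'); print(n,s['vertical_fov'],s['cx'],s['cy'],np.round(s['extrinsics'],3).tolist())
st=get_state(); print(st)
E
```

```text
scene 47.19402096328689 323.0194280737254 243.9619571595461 [[0.823, 0.368, -0.433, 1.13], [0.568, -0.558, 0.605, -0.822], [-0.019, -0.744, -0.668, 0.906], [0.0, 0.0, 0.0, 1.0]]
side 50.16289185912267 315.7372654262436 234.64612946648955 [[0.697, -0.429, 0.575, -0.008], [-0.717, -0.402, 0.569, -0.698], [-0.013, -0.809, -0.588, 0.711], [0.0, 0.0, 0.0, 1.0]]
wrist 62.995465898643545 321.6460631993476 240.15825367191212 [[0.284, 0.907, 0.312, 0.103], [0.959, -0.268, -0.094, 0.646], [-0.002, 0.326, -0.945, 0.373], [0.0, 0.0, 0.0, 1.0]]
{'time': 0.15, 'qpos': array([-79.18108777,  22.86107272,   2.57981561,  88.09737117,
        -1.07060184,  69.15123009,  -2.90527082]), 'dq': array([-0.0656856 , -0.07007942, -0.01321443, -0.17471202, -0.00586764,
       -0.05615994,  0.04711046]), 'tau': array([ 2.77127001e-03, -4.75559378e+01,  1.36738647e+00, -2.54514527e+01,
        1.18263825e-02,  6.48493966e-03,  6.10372041e-06]), 'position': array([0.18435136, 0.6228342 , 0.2525161 ]), 'ee_rot': array([[ 2.83750008e-01,  9.58898239e-01, -3.15859282e-04],
       [ 9.58897135e-01, -2.83750162e-01, -1.45943118e-03],
       [-1.48907111e-03,  1.11237049e-04, -9.99998885e-01]]), 'contact_force': array([-0.27936143, -0.28578079,  0.05668005]), 'torque': array([0.00779722, 0.05891562, 0.02616346]), 'gripper_width': 0.08548015271369183}
```

View pics/scene0.png

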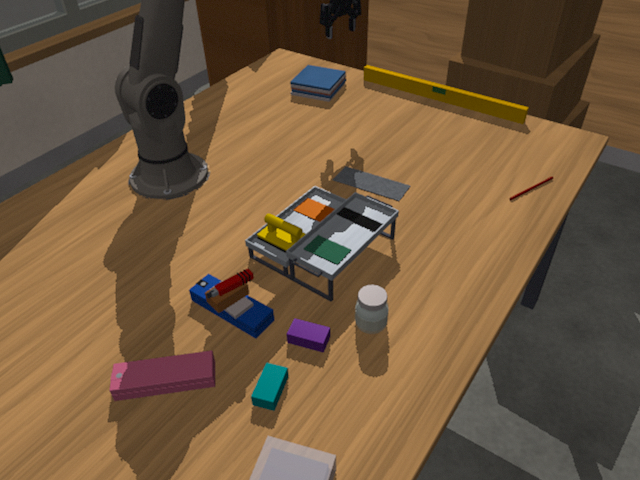

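View pics/side0.png

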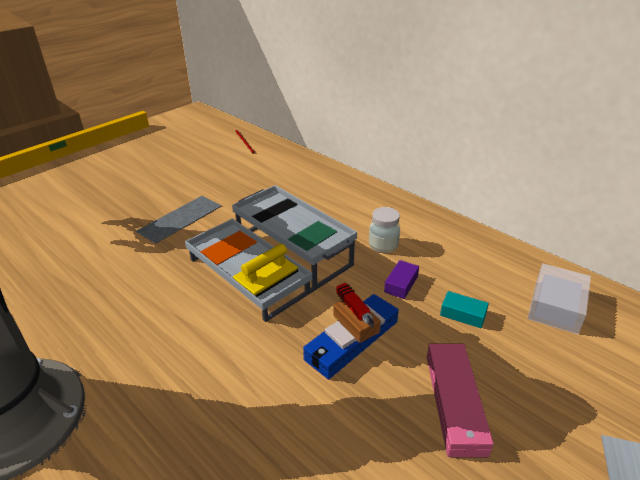

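Scene: blue case (232,305) with pink look-alike (165,375). Wooden block (228,293), look-alikes purple (308,334) and teal (270,385). Red rake (235,283), look-alike red pencil (530,188). Pads: black (357,218), green (327,249), orange (313,209), grey mat (370,183). Choosing the blue, wooden and red ones stacked in the pile.

```bash
cat >> h.py <<'E'
R={'orange':((5,170,90),(16,255,255),.043),'green':((50,60,30),(85,255,140),.078),'black':((0,0,0),(180,255,35),.078),
 'mat':((90,5,50),(130,90,130),.003),'red':((172,150,60),(180,255,255),.1),'red2':((0,180,60),(4,255,255),.1),'blue':((108,180,50),(122,255,255),.036),'yellow':((22,180,90),(32,255,255),.05),'white':((0,0,140),(180,60,255),.046),'wood':((8,120,60),(18,220,220),.076)}
def blob(s,name,box=None,z=None,rng=None):
    lo,hi,zz=R[name] if rng is None else rng
    z=zz if z is None else z
    m=cv2.inRange(cv2.cvtColor(s['frame'],cv2.COLOR_BGR2HSV),np.array(lo),np.array(hi))
    if box:
        k=np.zeros_like(m); x0,y0,x1,y1=box; k[y0:y1,x0:x1]=255; m&=k
    cs,_=cv2.findContours(m,cv2.RETR_EXTERNAL,cv2.CHAIN_APPROX_NONE)
    if not cs: print(name,'none'); return
    c=max(cs,key=cv2.contourArea)
    P=np.array([onz(s,u,v,z)[:2] for u,v in c[:,0]])*1000
    (x,y),_,_=r=cv2.minAreaRect(P.astype(np.float32)); b=cv2.boxPoints(r)
    e=[b[1]-b[0],b[2]-b[1]]; l=[np.hypot(*q) for q in e]; i=int(l[1]>l[0])
    a=np.degrees(np.arctan2(e[i][1],e[i][0]))%180
    px=c[:,0].mean(0)
    print(f"{name} px({px[0]:.0f},{px[1]:.0f}) area{cv2.contourArea(c):.0f} centre({x:.1f},{y:.1f}) size {l[i]:.1f}x{l[1-i]:.1f} long-axis {a:.1f}")
    return x,y,a
E
python3 - <<'E'
from h import *
a=load('scene0');b=load('side0')
hsv=lambda s,p:print(p,cv2.cvtColor(s['frame'],cv2.COLOR_BGR2HSV)[p[1],p[0]])
for p in [(313,209),(327,249),(355,217),(370,183),(265,318),(235,283)]: hsv(a,p)
for p in [(230,247),(313,236),(275,210),(180,220),(325,355),(352,300)]: hsv(b,p)
bx=[dict(orange=(285,185,340,230),green=(300,225,360,270),black=(335,200,385,235),mat=(325,160,420,205),blue=(180,265,280,340)),
    dict(orange=(190,215,270,275),green=(280,215,345,255),black=(245,190,305,228),mat=(120,185,230,250),blue=(295,285,405,380))]
for s,B in zip((a,b),bx):
    for n,x in B.items(): blob(s,n,x)
E
```

```text
(313, 209) [ 13 208 202]
(327, 249) [ 76 138  96]
(355, 217) [ 45 204   5]
(370, 183) [120  10 103]
(265, 318) [110 209  56]
(235, 283) [  0 255  76]
(230, 247) [ 12 255 194]
(313, 236) [ 76 147  92]
(275, 210) [60 12 22]
(180, 220) [100  20 117]
(325, 355) [110 237 158]
(352, 300) [  1 251 114]
orange px(313,209) area448 centre(475.6,54.4) size 83.7x60.9 long-axis 179.5
green px(327,250) area651 centre(610.9,-81.3) size 91.2x56.8 long-axis 179.8
black px(358,219) area347 centre(612.3,48.4) size 106.8x33.1 long-axis 175.8
mat px(372,183) area1036 centre(511.2,281.3) size 201.6x74.1 long-axis 4.7
blue px(233,308) area1180 centre(509.5,-298.7) size 204.0x76.4 long-axis 179.1
orange px(228,247) area816 centre(486.6,57.1) size 109.2x62.9 long-axis 179.4
green px(312,235) area682 centre(607.0,-79.3) size 93.5x58.5 long-axis 179.9
black px(274,210) area313 centre(616.6,50.3) size 103.0x31.5 long-axis 177.2
mat px(178,219) area1295 centre(505.5,283.5) size 202.2x74.7 long-axis 4.8
blue px(355,336) area1993 centre(486.8,-297.0) size 205.8x77.3 long-axis 179.2
```

Run:
```python
from h import *
a=load('scene0')['frame'][255:345,170:290];b=load('side0')['frame'][270:390,290:410]
cv2.imwrite('pics/crop0.png',np.hstack([cv2.resize(a,(480,360)),cv2.resize(b,(320,360)) if 0 else cv2.resize(b,(320,320),interpolation=cv2.INTER_CUBIC) if 0 else cv2.resize(b,(320,360))]))
```

```text
(no output)
```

View pics/crop0.png

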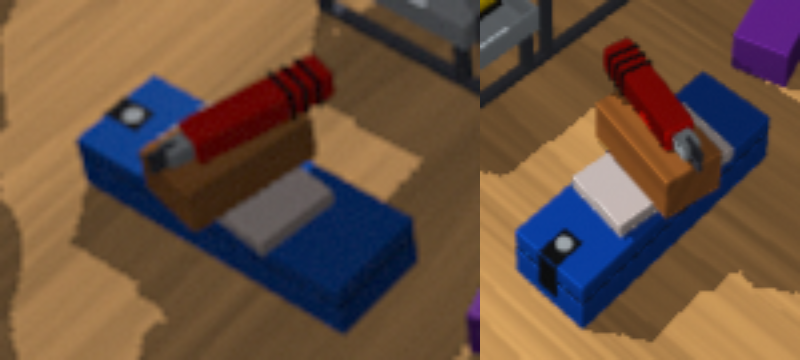

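The crop confirms the choice: red rake on the brown wooden block, then the white tile, then the blue case with its black strap on the left. Next I move over the pile for a close look.

```bash
cat >> h.py <<'E'
from scipy.spatial.transform import Rotation as Ro
def go(x,y,z,yaw,ref=None):
    """shift+turn in tool axes from the present pose to TCP (x,y,z m), tool down, tool x at yaw deg (or half-turn alike)"""
    st=get_state(); Rc=np.array(st['ee_rot']); p=np.array(st['position'])
    cur=np.degrees(np.arctan2(Rc[1,0],Rc[0,0]))
    c,s=np.cos(np.radians(yaw)),np.sin(np.radians(yaw))
    Rt=np.array([[c,s,0],[s,-c,0],[0,0,-1]])
    rv=Ro.from_matrix(Rc.T@Rt).as_rotvec(); sh=Rc.T@(np.array([x,y,z])-p)
    print('t%.2f'%st['time'],'at',np.round(p,4),'yaw %.1f'%cur,'w %.4f'%st['gripper_width'],'F',np.round(st['contact_force'],1),'-> shift',np.round(sh,4),'turn',np.round(rv,3))
E
python3 -c "
from h import *
go(.5,.1,.32,30);go(.5,-.28,.32,0)"
```

```text
t0.15 at [0.1844 0.6228 0.2525] yaw 73.5 w 0.0855 F [-0.3 -0.3  0.1] -> shift [-0.4119  0.451  -0.0668] turn [0.001 0.001 0.759]
t0.15 at [0.1844 0.6228 0.2525] yaw 73.5 w 0.0855 F [-0.3 -0.3  0.1] -> shift [-0.7763  0.5589 -0.0663] turn [1.000e-03 1.000e-03 1.283e+00]
```

Emit:
drive_tool(increments=[[0,-0.412,0.451,-0.067,0,0,0.76],[0,-0.412,0.451,-0.067,0,0,0.76],[0,-0.412,0.451,-0.067,0,0,0.76],[0,-0.412,0.451,-0.067,0,0,0.76],[0,-0.412,0.451,-0.067,0,0,0.76],[0,-0.412,0.451,-0.067,0,0,0.76],[0,-0.412,0.451,-0.067,0,0,0.76],[0,-0.776,0.559,-0.067,0,0,1.283],[0,-0.776,0.559,-0.067,0,0,1.283],[0,-0.776,0.559,-0.067,0,0,1.283]], newtons=40)

```text
time: 1.4
position: [0.4408, 0.0641, 0.3078]
ee_rot: [[1.0, -0.005, 0.0], [-0.005, -1.0, 0.001], [0.0, -0.001, -1.0]]
contact_force: [1.1, 1.7, -0.2]
gripper_width: 0.0856
```

```bash
python3 -c "
from h import *
go(.5,-.28,.32,0)"
```

```text
t1.40 at [0.4408 0.0641 0.3078] yaw -0.3 w 0.0856 F [ 1.1  1.7 -0.2] -> shift [ 0.0609  0.3438 -0.0125] turn [-0.001 -0.    -0.005]
```

Emit:
drive_tool(increments=[[0,0.06,0.32,-0.012,0,0,0],[0,0.06,0.32,-0.012,0,0,0],[0,0.06,0.32,-0.012,0,0,0],[0,0.06,0.32,-0.012,0,0,0],[0,0.06,0.32,-0.012,0,0,0],[0,0.06,0.32,-0.012,0,0,0],[0,0.06,0.32,-0.012,0,0,0],[0,0.06,0.32,-0.012,0,0,0]])

```text
time: 2.4
position: [0.5012, -0.2514, 0.3193]
ee_rot: [[1.0, 0.003, -0.0], [0.003, -1.0, 0.002], [-0.0, -0.002, -1.0]]
contact_force: [-0.9, -0.0, -0.0]
gripper_width: 0.0854
```

```bash
python3 -c "
from h import *
s=snap('wrist','w1');go(.5,-.28,.32,0)"
```

```text
t2.45 at [ 0.5013 -0.2513  0.3194] yaw 0.2 w 0.0853 F [ 0.7 -0.2  0.6] -> shift [-0.0014  0.0287 -0.0006] turn [-0.002  0.     0.004]
```

View pics/w1.png

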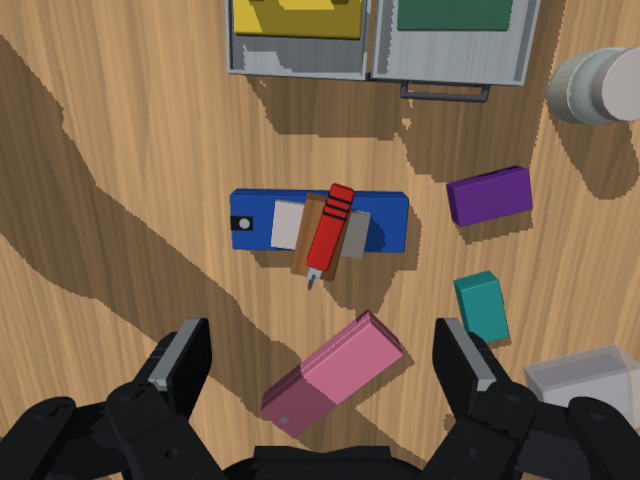

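The wrist view shows the rake (330,228) lying on the block (315,235), whose long side runs roughly along world y, so the rake is nearly parallel to the block and not a quarter turn to it. The tile runs along the case. Next: exact poses.

Run:
```python
from h import *
s=load('w1')
h=cv2.cvtColor(s['frame'],cv2.COLOR_BGR2HSV)
for p in [(325,240),(345,190),(314,278),(310,230),(298,250),(285,225),(357,235)]: print(p,h[p[1],p[0]])
blob(s,'red',(290,170,370,300),.094,((0,180,120),(6,255,255),0))
for px in [(314,285),(310,288),(341,184),(354,188),(331,184),(307,267),(326,271)]: print(px,np.round(onz(s,*px,.094)[:2],4))
blob(s,'blue',(220,180,415,255),.036)
print('blk');[print(np.round(onz(s,*px,.076)[:2],4)) for px in [(318,195),(293,272),(335,278)]]
```

```text
(325, 240) [  1 209 167]
(345, 190) [  1 210 163]
(314, 278) [113  27  84]
(310, 230) [ 13 149 137]
(298, 250) [ 13 148 126]
(285, 225) [  6  15 175]
(357, 235) [  4  16 112]
red px(324,242) area1116 centre(501.8,-289.7) size 52.4x21.0 long-axis 72.3
(314, 285) [ 0.4927 -0.333 ]
(310, 288) [ 0.4888 -0.3363]
(341, 184) [ 0.5171 -0.2341]
(354, 188) [ 0.5288 -0.2376]
(331, 184) [ 0.5082 -0.2341]
(307, 267) [ 0.4861 -0.3141]
(326, 271) [ 0.5043 -0.3182]
blue px(381,219) area2440 centre(560.6,-285.9) size 66.4x59.9 long-axis 89.0
blk
[ 0.4965 -0.248 ]
[ 0.4712 -0.3272]
[ 0.5137 -0.3337]
```

Run:
```python
from h import *
s=load('w1')
cv2.imwrite('pics/w1c.png',cv2.resize(s['frame'][170:300,220:420],(800,520),interpolation=cv2.INTER_CUBIC))
```

```text
(no output)
```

View pics/w1c.png

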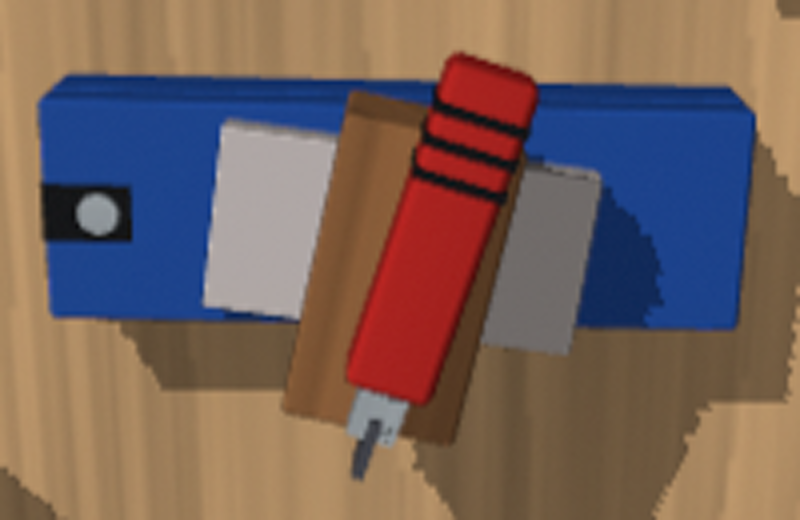

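```bash
python3 -c "
from h import *
go(.503,-.290,.14,-16.8);go(.503,-.290,.103,-16.8)"
```

```text
t2.45 at [ 0.5013 -0.2513  0.3194] yaw 0.2 w 0.0853 F [ 0.7 -0.2  0.6] -> shift [0.0015 0.039  0.1794] turn [-0.002  0.     0.297]
t2.45 at [ 0.5013 -0.2513  0.3194] yaw 0.2 w 0.0853 F [ 0.7 -0.2  0.6] -> shift [0.0015 0.0391 0.2164] turn [-0.002  0.     0.297]
```

Emit:
drive_tool(increments=[[0,0.0015,0.039,0.08,-0.002,0,0.297],[0,0.0015,0.039,0.13,-0.002,0,0.297],[0,0.0015,0.039,0.17,-0.002,0,0.297],[0,0.0015,0.039,0.195,-0.002,0,0.297],[0,0.0015,0.039,0.205,-0.002,0,0.297],[0,0.0015,0.039,0.205,-0.002,0,0.297]])

```text
time: 3.2
position: [0.503, -0.2917, 0.115]
ee_rot: [[0.957, -0.291, 0.0], [-0.291, -0.957, -0.001], [0.001, 0.001, -1.0]]
contact_force: [-1.4, -0.5, -0.4]
gripper_width: 0.0855
```

```bash
python3 -c "
from h import *
s=snap('wrist','w2');go(.503,-.290,.102,-16.8)
blob(s,'red',None,.094,((0,180,90),(6,255,255),0))"
```

```text
t3.25 at [ 0.5034 -0.2924  0.1158] yaw -16.9 w 0.0853 F [ 0.2 -0.4 -0.5] -> shift [-0.0011 -0.0022  0.0138] turn [ 0.002 -0.002 -0.002]
red px(322,311) area5608 centre(503.0,-290.0) size 52.9x20.8 long-axis 71.9
```

View pics/w2.png

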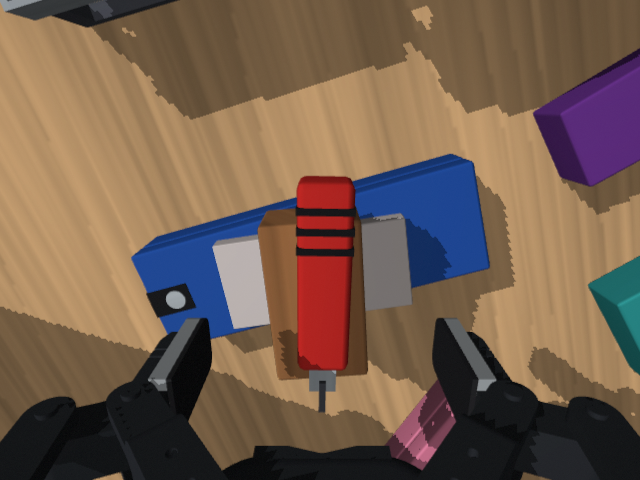

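The rake (325,275) lies square and centred between the fingers. I check its position along its length, then grip.

```bash
python3 -c "
from h import *
s=load('w2')
b=onz(s,326,184,.094);f=onz(s,323,368,.094);t=onz(s,322,411,.085)
print(b,f,t,np.hypot(*(b-f)[:2]),np.hypot(*(b-t)[:2]), (b+t)/2)
st=get_state();d=np.array(st['ee_rot']).T@(((b+t)/2)-st['position']);print(d)"
```

```text
[ 0.52007121 -0.23845867  0.094     ] [ 0.49586678 -0.31456036  0.094     ] [ 0.48633091 -0.34446672  0.085     ] 0.07985814189124306 0.11124799350549341 [ 0.50320106 -0.2914627   0.0895    ]
[-0.00048603 -0.00084492  0.02626136]
```

Emit:
drive_tool(increments=[[0,-0.0005,-0.001,0.008,0,0,0],[0,-0.0005,-0.001,0.0135,0,0,0],[120,-0.0005,-0.001,0.0135,0,0,0],[255,-0.0005,-0.001,0.0135,0,0,0],[255,-0.0005,-0.001,0.0135,0,0,0],[255,-0.0005,-0.001,0.0135,0,0,0],[255,-0.0005,-0.001,0.0135,0,0,0],[255,-0.0005,-0.001,0.0135,0,0,0]], newtons=40)

```text
time: 4.25
position: [0.5025, -0.292, 0.1016]
ee_rot: [[0.956, -0.293, 0.001], [-0.293, -0.956, -0.002], [0.001, 0.002, -1.0]]
contact_force: [0.0, -1.1, 3.8]
gripper_width: 0.0208
```

```bash
python3 -c "
from h import *
go(.503,-.290,.24,-16.8)"
```

```text
t4.25 at [ 0.5025 -0.292   0.1016] yaw -17.0 w 0.0208 F [ 0.  -1.1  3.8] -> shift [ 0.     -0.0017 -0.1384] turn [ 0.002 -0.001 -0.004]
```

Emit:
drive_tool(increments=[[255,0,0,-0.02,0,0,0],[255,0,0,-0.06,0,0,0],[255,0,0,-0.11,0,0,0],[255,0,0,-0.14,0,0,0],[255,0,0,-0.14,0,0,0]])

```text
time: 4.88
position: [0.5032, -0.2925, 0.2444]
ee_rot: [[0.956, -0.293, 0.005], [-0.293, -0.956, -0.004], [0.006, 0.002, -1.0]]
contact_force: [0.4, -0.2, -1.8]
gripper_width: 0.0208
```

```bash
python3 -c "
from h import *
go(.614,.049,.24,-90)"
```

```text
t4.88 at [ 0.5032 -0.2925  0.2444] yaw -17.0 w 0.0208 F [ 0.4 -0.2 -1.8] -> shift [ 0.006  -0.359   0.0037] turn [-0.002 -0.006  1.274]
```

Emit:
drive_tool(increments=[[255,0.001,-0.05,0,0,0,0.17],[255,0.002,-0.1,0,0,0,0.35],[255,0.003,-0.15,0,0,0,0.52],[255,0.004,-0.2,0,0,0,0.7],[255,0.005,-0.25,0,0,0,0.87],[255,0.005,-0.3,0,0,0,1.04],[255,0.006,-0.34,0,0,0,1.21],[255,0.006,-0.359,0,0,0,1.274],[255,0.006,-0.359,0,0,0,1.274],[255,0.006,-0.359,0,0,0,1.274]])

```text
time: 6.12
position: [0.6121, 0.0486, 0.2401]
ee_rot: [[-0.001, -1.0, -0.002], [-1.0, 0.001, -0.003], [0.003, 0.002, -1.0]]
contact_force: [0.5, -0.0, -1.0]
gripper_width: 0.0209
```

```bash
python3 -c "
from h import *
s=snap('wrist','w3');go(.614,.049,.24,-90)
for p in ((.614,.049,.078),(.609,-.08,.078),(.4866,.057,.043)): print(proj(s,p))
blob(s,'orange');blob(s,'green')"
```

```text
t6.17 at [0.6122 0.0482 0.2404] yaw -90.1 w 0.0209 F [-0.2  0.5 -0.6] -> shift [-0.0008 -0.0018  0.0004] turn [ 0.001 -0.002 -0.002]
[319.34898806 219.15422711]
[490.46468869 225.17073715]
[311.41831163 339.13582923]
orange px(294,382) area12 centre(438.4,74.2) size 13.1x3.0 long-axis 179.8
green px(490,222) area8544 centre(608.0,-79.4) size 90.6x56.8 long-axis 179.9
```

View pics/w3.png

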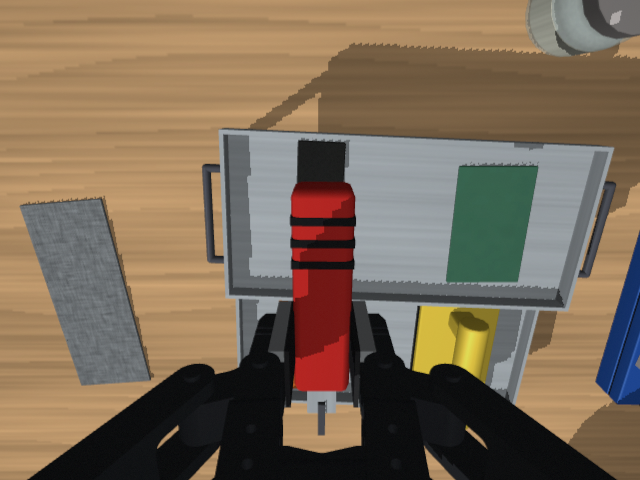

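```bash
python3 -c "
from h import *
s=load('w3')
h=s['frame'].max(2)
print(h[150,290:356].tolist());print(h[130:190,322].tolist())
for p in ((298.5,150),(346.5,150),(322,140)): print(onz(s,*p,.078))
# corners of tray's inner far/near edges at wall top .089
for p in ((222,130),(230,297),(612,150),(565,308)): print(onz(s,*p,.089))
"
```

```text
[164, 163, 163, 163, 162, 164, 163, 107, 45, 29, 27, 31, 31, 30, 29, 29, 29, 28, 28, 27, 27, 30, 28, 29, 30, 28, 29, 28, 30, 30, 29, 29, 29, 28, 27, 30, 30, 29, 31, 31, 29, 29, 28, 30, 29, 30, 30, 29, 29, 28, 28, 28, 30, 29, 25, 56, 101, 105, 107, 157, 165, 165, 165, 165, 165, 166]
[110, 107, 87, 88, 140, 169, 169, 169, 168, 149, 96, 50, 24, 29, 29, 28, 28, 30, 28, 28, 29, 27, 28, 30, 28, 28, 28, 28, 31, 29, 28, 29, 28, 28, 30, 31, 31, 29, 29, 30, 29, 30, 30, 30, 30, 30, 29, 28, 31, 28, 29, 45, 65, 65, 66, 68, 68, 68, 71, 79]
[0.66481402 0.06355493 0.078     ]
[0.66475443 0.02964072 0.078     ]
[0.67165462 0.04694548 0.078     ]
[0.67919341 0.11373385 0.089     ]
[0.55486669 0.11814207 0.089     ]
[ 0.66564028 -0.15028097  0.089     ]
[ 0.54454913 -0.14286248  0.089     ]
```

```bash
python3 -c "
from h import *
go(.611,.0485,.104,-92)"
```

```text
t6.17 at [0.6122 0.0482 0.2404] yaw -90.1 w 0.0209 F [-0.2  0.5 -0.6] -> shift [-0.0006  0.0011  0.1364] turn [ 0.001 -0.002  0.033]
```

Emit:
drive_tool(increments=[[255,-0.0006,0.001,0.04,0.001,-0.002,0.033],[255,-0.0006,0.001,0.08,0.001,-0.002,0.033],[255,-0.0006,0.001,0.11,0.001,-0.002,0.033],[255,-0.0006,0.001,0.125,0.001,-0.002,0.033],[255,-0.0006,0.001,0.131,0.001,-0.002,0.033],[255,-0.0006,0.001,0.134,0.001,-0.002,0.033],[255,-0.0006,0.001,0.136,0.001,-0.002,0.033],[255,-0.0006,0.001,0.136,0.001,-0.002,0.033]])

```text
time: 7.18
position: [0.6123, 0.0506, 0.105]
ee_rot: [[-0.033, -0.999, 0.002], [-0.999, 0.033, 0.0], [-0.0, -0.002, -1.0]]
contact_force: [0.8, 0.0, -1.1]
gripper_width: 0.0211
```

Emit:
drive_tool(increments=[[255,0.002,0.001,0.0005,0,0,0],[255,0.002,0.001,0.0015,0,0,0],[255,0.002,0.001,0.0018,0,0,0],[255,0.002,0.001,0.0018,0,0,0]])

```text
time: 7.68
position: [0.6109, 0.0481, 0.1036]
ee_rot: [[-0.033, -0.999, 0.001], [-0.999, 0.033, 0.0], [-0.0, -0.001, -1.0]]
contact_force: [-1.7, -0.3, 4.8]
gripper_width: 0.021
```

Contact. Release and rise.

Emit:
drive_tool(increments=[[150,0,0,0,0,0,0],[60,0,0,0,0,0,0],[0,0,0,0,0,0,0],[0,0,0,-0.01,0,0,0],[0,0,0,-0.05,0,0,0],[0,0,0,-0.1,0,0,0],[0,0,0,-0.15,0,0,0],[0,0,0,-0.15,0,0,0]])

```text
time: 8.68
position: [0.6131, 0.0473, 0.2577]
ee_rot: [[-0.033, -0.999, 0.009], [-0.999, 0.033, 0.0], [-0.001, -0.009, -1.0]]
contact_force: [-0.8, -0.2, 0.8]
gripper_width: 0.0852
```

```bash
python3 -c "
from h import *
s=snap('wrist','w4');a=snap('scene','s4')
st=get_state();print(st['position'])
cv2.imwrite('pics/c4.png',np.vstack([s['frame'][60:360,:],cv2.resize(a['frame'][170:270,200:420],(640,290))]))
blob(s,'red',None,.096,((0,180,60),(6,255,255),0))
for n in ('green','orange','mat'): blob(s,n)
blob(s,'blue')
"
```

```text
[0.61086944 0.0485012  0.25329275]
red px(321,223) area1848 centre(612.4,47.0) size 53.4x21.0 long-axis 177.4
green px(481,215) area7760 centre(608.0,-79.4) size 91.3x56.7 long-axis 179.9
orange px(316,337) area5096 centre(479.7,56.2) size 97.3x60.6 long-axis 179.2
mat px(373,234) area11902 centre(585.5,-31.6) size 339.9x155.9 long-axis 87.4
blue px(619,292) area2086 centre(509.2,-238.4) size 182.0x15.0 long-axis 179.1
```

View pics/c4.png

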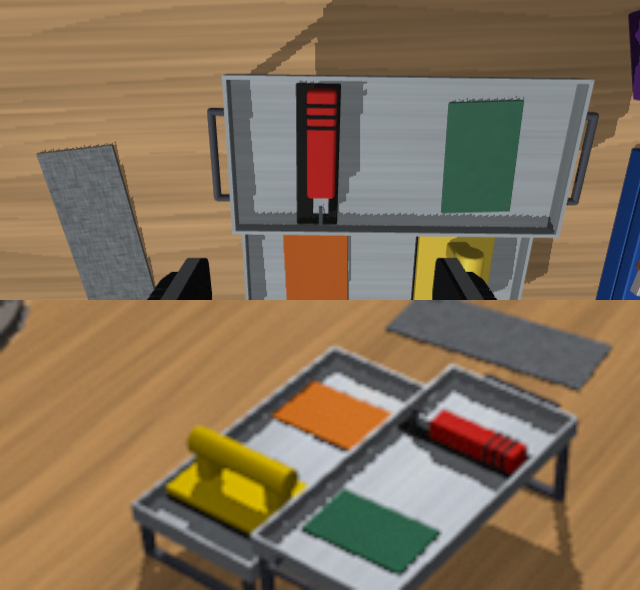

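```bash
python3 -c "
from h import *
s=load('w4')
a=onz(s,320,142,.078);b=onz(s,318,283.5,.078);print('pad',a,b,(a+b)/2)
a=onz(s,321,149,.096);b=onz(s,321,282.5,.088);print('rake',a,b,(a+b)/2)
go(.5,-.29,.25,-10)"
```

```text
pad [0.67162165 0.04577481 0.078     ] [0.55588791 0.05151415 0.078     ] [0.61375478 0.04864448 0.078     ]
rake [0.66820617 0.0451036  0.096     ] [0.56133143 0.04877937 0.088     ] [0.6147688  0.04694149 0.092     ]
t8.78 at [0.6109 0.0485 0.2533] yaw -91.9 w 0.0854 F [ 0.  -0.4 -1.5] -> shift [0.342  0.0996 0.0028] turn [-0.002 -0.    -1.429]
```

Rake is within about 2 mm of the pad's centre. Back to the pile.

Emit:
drive_tool(increments=[[0,0.04,0.012,0,0,0,-0.18],[0,0.08,0.024,0,0,0,-0.36],[0,0.12,0.035,0,0,0,-0.54],[0,0.16,0.047,0,0,0,-0.72],[0,0.2,0.059,0,0,0,-0.9],[0,0.25,0.073,0,0,0,-1.08],[0,0.3,0.088,0,0,0,-1.26],[0,0.342,0.1,0,0,0,-1.429],[0,0.342,0.1,0,0,0,-1.429],[0,0.342,0.1,0,0,0,-1.429]])

```text
time: 10.02
position: [0.4993, -0.289, 0.2514]
ee_rot: [[0.985, -0.175, -0.001], [-0.175, -0.985, 0.002], [-0.001, -0.002, -1.0]]
contact_force: [0.4, -0.4, 0.9]
gripper_width: 0.0855
```

```bash
python3 -c "
from h import *
s=snap('wrist','w5')
st=get_state();print(st['position'])
for p in ((.5,-.29,.076),(.53,-.25,.076)): print(proj(s,p))
cv2.imwrite('pics/c5.png',cv2.resize(s['frame'][150:350,200:450],(750,600),interpolation=cv2.INTER_CUBIC))
"
```

```text
[ 0.49992263 -0.28830608  0.2515303 ]
[324.28711654 218.6983149 ]
[354.59697883 161.14185531]
```

View pics/c5.png

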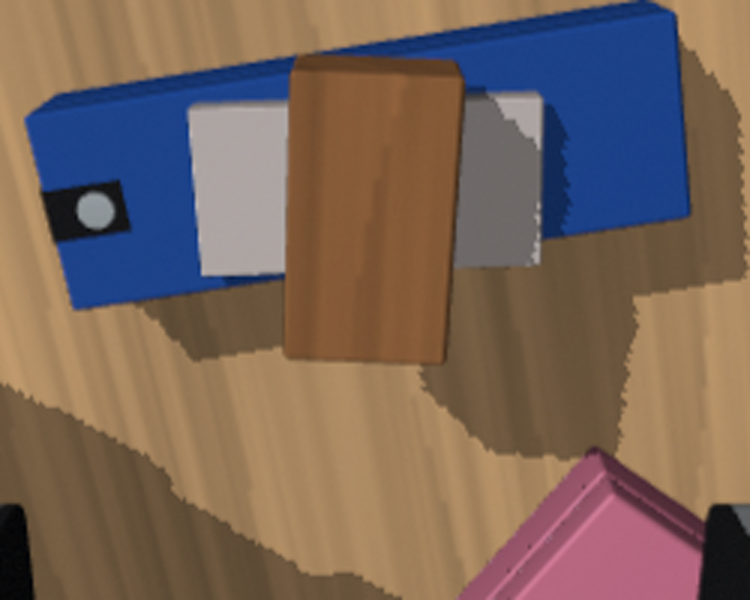

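The block (372,215 in the crop) is clear, with the tile (190–541) under it and the case below that.

```bash
python3 -c "
from h import *
s=load('w5')
for n,z,C in (('block',.076,[(293,70),(461,77),(443,362),(285,356)]),('tile',.046,[(190,108),(541,98),(541,264),(202,275)]),('case',.036,[(30,117),(673,15),(689,215),(76,309)])):
    P=np.array([onz(s,200+u/3,150+v/3,z)[:2] for u,v in C],np.float32)*1000
    e1=(P[1]+P[2]-P[0]-P[3])/2; e2=(P[3]+P[2]-P[0]-P[1])/2
    print(n,P.mean(0),'e1 %.1f ang %.1f  e2 %.1f ang %.1f'%(np.hypot(*e1),np.degrees(np.arctan2(e1[1],e1[0])),np.hypot(*e2),np.degrees(np.arctan2(e2[1],e2[0]))))
go(.5,-.29,.072,-10)"
```

```text
block [ 498.58255 -294.18402] e1 42.8 ang -12.4  e2 78.1 ang -102.5
tile [ 498.27777 -292.94238] e1 98.8 ang -8.2  e2 49.2 ang -98.0
case [ 497.3664  -289.09183] e1 186.5 ang -1.0  e2 59.7 ang -91.2
t10.07 at [ 0.4999 -0.2883  0.2515] yaw -10.0 w 0.0858 F [0.1 0.6 0.4] -> shift [0.0005 0.0019 0.1795] turn [-0.001  0.001  0.001]
```

```bash
python3 -c "
from h import *
go(.4986,-.294,.073,-12.4)"
```

```text
t10.07 at [ 0.4999 -0.2883  0.2515] yaw -10.0 w 0.0858 F [0.1 0.6 0.4] -> shift [-1.000e-04  6.100e-03  1.785e-01] turn [-0.001  0.001  0.043]
```

Emit:
drive_tool(increments=[[0,0,0.006,0.05,0,0,0.043],[0,0,0.006,0.1,0,0,0.043],[0,0,0.006,0.14,0,0,0.043],[0,0,0.006,0.165,0,0,0.043],[0,0,0.006,0.1785,0,0,0.043],[0,0,0.006,0.1785,0,0,0.043],[100,0,0.006,0.1785,0,0,0.043],[255,0,0.006,0.1785,0,0,0.043],[255,0,0.006,0.1785,0,0,0.043],[255,0,0.006,0.1785,0,0,0.043]])

```text
time: 11.32
position: [0.4994, -0.2964, 0.0753]
ee_rot: [[0.976, -0.216, 0.003], [-0.216, -0.976, -0.0], [0.003, -0.0, -1.0]]
contact_force: [-0.8, 0.7, 6.2]
gripper_width: 0.0443
```

Emit:
drive_tool(increments=[[255,0,0,0,0,0,0],[255,0,0,0,0,0,0],[255,0,0,-0.02,0,0,0],[255,0,0,-0.06,0,0,0],[255,0,0,-0.11,0,0,0],[255,0,0,-0.16,0,0,0],[255,0,0,-0.17,0,0,0],[255,0,0,-0.17,0,0,0]])

```text
time: 12.32
position: [0.4985, -0.2958, 0.2447]
ee_rot: [[0.976, -0.216, 0.002], [-0.216, -0.976, 0.0], [0.002, -0.001, -1.0]]
contact_force: [-0.5, 0.3, -2.0]
gripper_width: 0.0438
```

```bash
python3 -c "
from h import *
s=snap('wrist','w6')
go(.608,-.0795,.24,-91)"
```

```text
t12.38 at [ 0.498  -0.2953  0.2435] yaw -12.5 w 0.0446 F [-0.2 -0.6 -0.6] -> shift [ 0.0608 -0.2344  0.0037] turn [-1.00e-03  1.00e-03  1.37e+00]
```

Emit:
drive_tool(increments=[[255,0.008,-0.03,0,0,0,0.17],[255,0.016,-0.06,0,0,0,0.34],[255,0.024,-0.09,0,0,0,0.51],[255,0.032,-0.12,0,0,0,0.68],[255,0.04,-0.15,0,0,0,0.85],[255,0.047,-0.18,0,0,0,1.02],[255,0.054,-0.21,0,0,0,1.19],[255,0.059,-0.234,0,0,0,1.37],[255,0.059,-0.234,0,0,0,1.37],[255,0.059,-0.234,0,0,0,1.37]])

```text
time: 13.62
position: [0.6055, -0.0813, 0.2431]
ee_rot: [[-0.017, -1.0, -0.002], [-1.0, 0.017, -0.001], [0.001, 0.002, -1.0]]
contact_force: [0.3, 0.7, -0.8]
gripper_width: 0.0443
```

```bash
python3 -c "
from h import *
go(.6065,-.0795,.1085,-91)
s=snap('wrist','w7');print(proj(s,(.6065,-.0795,.078)))
cv2.imwrite('pics/c7.png',s['frame'])"
```

```text
t13.62 at [ 0.6055 -0.0813  0.2431] yaw -91.0 w 0.0443 F [ 0.3  0.7 -0.8] -> shift [-0.0019 -0.0012  0.1346] turn [ 0.002 -0.001  0.001]
[317.94913873 219.21613193]
```

View pics/c7.png

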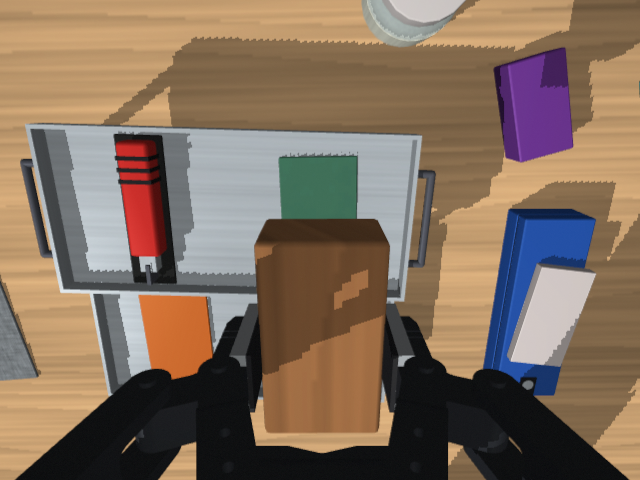

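Block (322,330) is held square, the tile is still on the case (552,315), and the green pad is ahead. Lower.

Emit:
drive_tool(increments=[[255,-0.002,-0.001,0.04,0,0,0],[255,-0.002,-0.001,0.08,0,0,0],[255,-0.002,-0.001,0.11,0,0,0],[255,-0.002,-0.001,0.125,0,0,0],[255,-0.002,-0.001,0.131,0,0,0],[255,-0.002,-0.001,0.1335,0,0,0],[255,-0.002,-0.001,0.1345,0,0,0],[255,-0.002,-0.001,0.1345,0,0,0]])

```text
time: 14.68
position: [0.6082, -0.0783, 0.1104]
ee_rot: [[-0.017, -1.0, 0.002], [-1.0, 0.017, 0.0], [-0.0, -0.002, -1.0]]
contact_force: [-0.0, -0.2, -0.6]
gripper_width: 0.0442
```

Emit:
drive_tool(increments=[[255,0.001,0.001,0.001,0,0,0],[255,0.001,0.001,0.002,0,0,0],[255,0.001,0.001,0.003,0,0,0],[255,0.001,0.001,0.003,0,0,0]])

```text
time: 15.18
position: [0.6068, -0.0792, 0.1074]
ee_rot: [[-0.017, -1.0, 0.001], [-1.0, 0.017, 0.001], [-0.001, -0.001, -1.0]]
contact_force: [-2.3, 1.4, 5.9]
gripper_width: 0.0443
```

Contact, so release.

Emit:
drive_tool(increments=[[80,0,0,0,0,0,0],[40,0,0,0,0,0,0],[0,0,0,0,0,0,0],[0,0,0,-0.01,0,0,0],[0,0,0,-0.05,0,0,0],[0,0,0,-0.1,0,0,0],[0,0,0,-0.14,0,0,0],[0,0,0,-0.14,0,0,0]])

```text
time: 16.18
position: [0.6084, -0.0805, 0.2509]
ee_rot: [[-0.017, -1.0, 0.008], [-1.0, 0.017, -0.001], [0.001, -0.008, -1.0]]
contact_force: [-0.3, 0.1, -0.1]
gripper_width: 0.0853
```

```bash
python3 -c "
from h import *
s=snap('wrist','w8');a=snap('scene','s8')
cv2.imwrite('pics/c8.png',np.hstack([cv2.resize(s['frame'][100:340,100:480],(475,300)),cv2.resize(a['frame'][190:290,260:368],(324,300))]))
go(.4985,-.292,.25,-98.2)
go(.4985,-.292,.25,81.8)
"
```

```text
t16.27 at [ 0.6067 -0.0791  0.2471] yaw -91.0 w 0.0854 F [-0.3  0.5 -0.9] -> shift [ 0.2147  0.1045 -0.0032] turn [-0.001  0.001  0.126]
t16.27 at [ 0.6067 -0.0791  0.2471] yaw -91.0 w 0.0854 F [-0.3  0.5 -0.9] -> shift [ 0.2147  0.1045 -0.0032] turn [-1.000e-03 -2.000e-03 -3.016e+00]
```

View pics/c8.png

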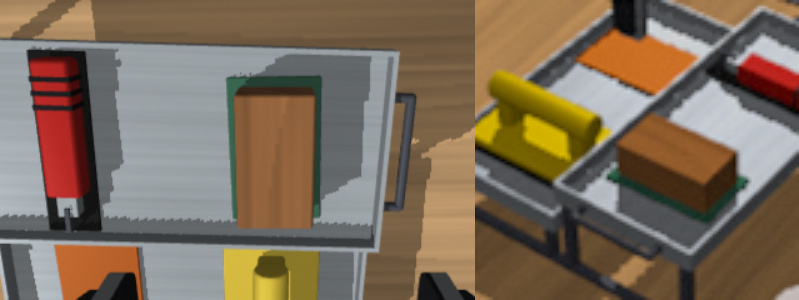

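```bash
python3 -c "
from h import *
s=load('w8')
C=[(237,95),(315,97),(312,228),(237,226)]
P=np.array([onz(s,100+u/1.25,100+v/1.25,.108)[:2] for u,v in C])*1000
print(P.mean(0),P)"
```

```text
[608.12682956 -80.52298735] [[ 647.69735283  -60.65054173]
 [ 645.87044762 -102.69474781]
 [ 568.42567717 -101.47911296]
 [ 570.51384062  -57.26754692]]
```

Emit:
drive_tool(increments=[[0,0.05,0.025,0,0,0,0.03],[0,0.1,0.05,0,0,0,0.06],[0,0.15,0.075,0,0,0,0.1],[0,0.2,0.095,0,0,0,0.126],[0,0.215,0.105,0,0,0,0.126],[0,0.215,0.105,0,0,0,0.126],[0,0.215,0.105,0,0,0,0.126]])

```text
time: 17.15
position: [0.4994, -0.2902, 0.2458]
ee_rot: [[-0.139, -0.99, 0.0], [-0.99, 0.139, 0.002], [-0.002, 0.0, -1.0]]
contact_force: [-0.0, 0.1, 1.4]
gripper_width: 0.0856
```

```bash
python3 -c "
from h import *
s=snap('wrist','w9')
blob(s,'white',None,.046,((0,0,90),(180,45,255),0))
blob(s,'blue')
go(.4985,-.292,.068,-98.2)
cv2.imwrite('pics/c9.png',s['frame'])
"
```

```text
white px(68,191) area18370 centre(548.1,-61.8) size 271.9x161.4 long-axis 177.3
blue px(316,209) area7151 centre(497.5,-289.2) size 187.3x60.3 long-axis 179.1
t17.20 at [ 0.4995 -0.2901  0.2459] yaw -98.0 w 0.0854 F [0.4 0.3 0. ] -> shift [0.0022 0.0008 0.1779] turn [-0.     0.001  0.004]
```

View pics/c9.png

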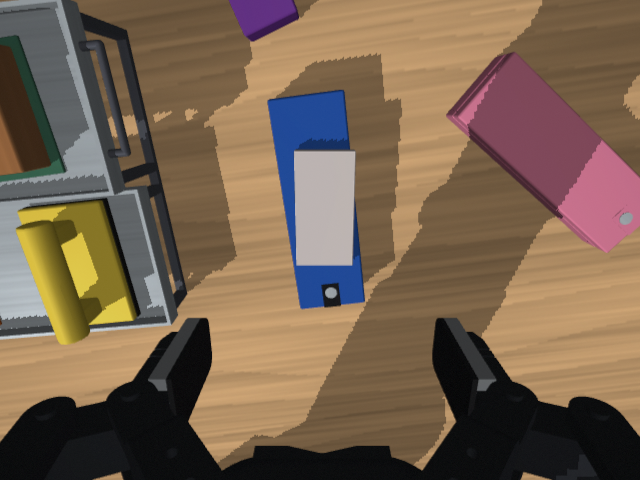

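The tile (325,208) lies on the case (316,205), clear of everything. Measure it.

```bash
python3 -c "
from h import *
s=load('w9')
x,y,a=blob(s,'white',(285,140,365,275),.046,((0,0,110),(180,60,255),0))
go(x/1000,y/1000,.067,a-90-(180 if a>90 else 0))
go(x/1000,y/1000,.067,a+90-360)
"
```

```text
white px(324,207) area6584 centre(497.8,-292.8) size 98.9x49.8 long-axis 171.9
t17.20 at [ 0.4995 -0.2901  0.2459] yaw -98.0 w 0.0854 F [0.4 0.3 0. ] -> shift [0.0032 0.0014 0.1789] turn [-0.     0.001  0.001]
t17.20 at [ 0.4995 -0.2901  0.2459] yaw -98.0 w 0.0854 F [0.4 0.3 0. ] -> shift [0.0032 0.0014 0.1789] turn [-0.     0.001  0.001]
```

Emit:
drive_tool(increments=[[0,0.003,0.0015,0.05,0,0,0.001],[0,0.003,0.0015,0.1,0,0,0.001],[0,0.003,0.0015,0.145,0,0,0.001],[0,0.003,0.0015,0.17,0,0,0.001],[0,0.003,0.0015,0.18,0,0,0.001],[0,0.003,0.0015,0.182,0,0,0.001],[0,0.003,0.0015,0.182,0,0,0.001],[70,0.003,0.0015,0.182,0,0,0.001],[80,0.003,0.0015,0.182,0,0,0.001]])

```text
time: 18.32
position: [0.4966, -0.2953, 0.0652]
ee_rot: [[-0.144, -0.99, 0.002], [-0.99, 0.144, -0.0], [-0.0, -0.002, -1.0]]
contact_force: [-0.4, 0.0, -0.2]
gripper_width: 0.0585
```

Emit:
drive_tool(increments=[[80,-0.002,0,0.001,0,0,0],[80,-0.002,0,0.002,0,0,0],[80,-0.002,0,0.003,0,0,0],[80,-0.002,0,0.003,0,0,0]])

```text
time: 18.82
position: [0.4965, -0.2931, 0.0614]
ee_rot: [[-0.144, -0.99, 0.001], [-0.99, 0.144, 0.0], [-0.0, -0.0, -1.0]]
contact_force: [-0.9, -0.8, -0.6]
gripper_width: 0.0589
```

Still free. Close and check.

Emit:
drive_tool(increments=[[110,0,0,0,0,0,0],[255,0,0,0,0,0,0],[255,0,0,0,0,0,0],[255,0,0,0,0,0,0],[255,0,0,0,0,0,0]])

```text
time: 19.45
position: [0.4966, -0.2931, 0.0619]
ee_rot: [[-0.144, -0.99, 0.001], [-0.99, 0.144, 0.001], [-0.001, -0.001, -1.0]]
contact_force: [-1.9, 1.3, 4.7]
gripper_width: 0.048
```

Emit:
drive_tool(increments=[[255,0,0,-0.01,0,0,0],[255,0,0,-0.04,0,0,0],[255,0,0,-0.09,0,0,0],[255,0,0,-0.14,0,0,0],[255,0,0,-0.175,0,0,0],[255,0,0,-0.175,0,0,0]])

```text
time: 20.2
position: [0.4974, -0.2946, 0.2394]
ee_rot: [[-0.144, -0.99, 0.006], [-0.99, 0.144, -0.003], [0.002, -0.006, -1.0]]
contact_force: [-0.2, -0.0, -2.3]
gripper_width: 0.048
```

```bash
python3 -c "
from h import *
go(.486,.0565,.235,-91.5)
s=snap('wrist','w10')
x=blob(s,'blue')
"
```

```text
t20.20 at [ 0.4974 -0.2946  0.2394] yaw -98.3 w 0.0480 F [-0.2 -0.  -2.3] -> shift [-0.3458  0.0618  0.0033] turn [-0.006 -0.002 -0.118]
blue px(306,143) area7304 centre(550.0,-290.1) size 82.2x60.4 long-axis 179.0
```

Emit:
drive_tool(increments=[[255,-0.05,0.009,0,0,0,-0.02],[255,-0.1,0.018,0,0,0,-0.04],[255,-0.15,0.027,0,0,0,-0.06],[255,-0.2,0.036,0,0,0,-0.08],[255,-0.25,0.045,0,0,0,-0.1],[255,-0.3,0.054,0,0,0,-0.118],[255,-0.335,0.06,0,0,0,-0.118],[255,-0.345,0.062,0,0,0,-0.118],[255,-0.345,0.062,0,0,0,-0.118],[255,-0.345,0.062,0,0,0,-0.118]])

```text
time: 21.5
position: [0.4843, 0.0553, 0.2364]
ee_rot: [[-0.029, -1.0, 0.0], [-1.0, 0.029, -0.001], [0.001, -0.0, -1.0]]
contact_force: [0.3, -0.9, -1.1]
gripper_width: 0.0482
```

```bash
python3 -c "
from h import *
a=snap('side','d10');s=snap('wrist','w11')
go(.486,.0565,.0715,-91.5)
cv2.imwrite('pics/c11.png',s['frame'])
"
```

```text
t21.60 at [0.4845 0.0555 0.2366] yaw -91.7 w 0.0479 F [-0.6  1.  -1.6] -> shift [-0.0011 -0.0013  0.1651] turn [-0.001 -0.    -0.003]
```

View pics/c11.png

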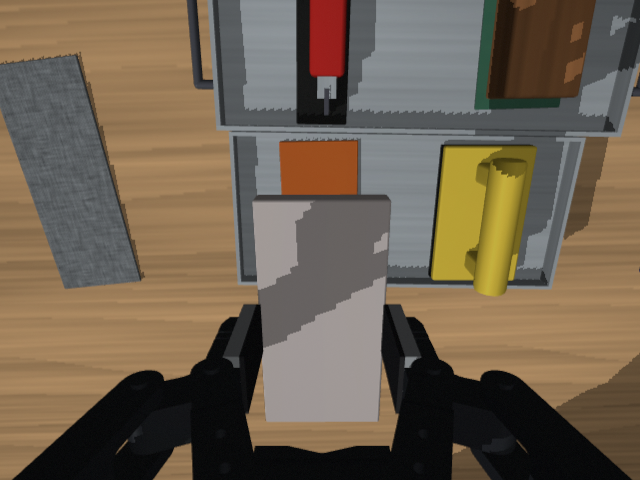

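The tile (322,305) is held straight and the far edge of the orange pad shows at row 140, columns 280–358.

```bash
python3 -c "
from h import *
s=load('w11')
a=onz(s,280,141,.043);b=onz(s,357.5,141,.043);print(a,b,onz(s,281.5,190,.043),onz(s,357,190,.043))"
```

```text
[0.541921   0.08514758 0.043     ] [0.5401348  0.02474325 0.043     ] [0.50323012 0.0864176  0.043     ] [0.50141609 0.02513534 0.043     ]
```

Emit:
drive_tool(increments=[[255,-0.001,-0.0005,0.04,0,0,0],[255,-0.001,-0.0005,0.08,0,0,0],[255,-0.001,-0.0005,0.12,0,0,0],[255,-0.001,-0.0005,0.145,0,0,0],[255,-0.001,-0.0005,0.157,0,0,0],[255,-0.001,-0.0005,0.163,0,0,0],[255,-0.001,-0.0005,0.165,0,0,0],[255,-0.001,-0.0005,0.165,0,0,0]])

```text
time: 22.6
position: [0.4858, 0.0583, 0.0722]
ee_rot: [[-0.026, -1.0, 0.002], [-1.0, 0.026, 0.0], [-0.0, -0.002, -1.0]]
contact_force: [-0.5, -0.3, -1.6]
gripper_width: 0.0483
```

Emit:
drive_tool(increments=[[255,0.001,0.0005,0.001,0,0,0],[255,0.001,0.0005,0.002,0,0,0],[255,0.001,0.0005,0.003,0,0,0],[255,0.001,0.0005,0.0035,0,0,0],[255,0.001,0.0005,0.0035,0,0,0]])

```text
time: 23.22
position: [0.4849, 0.0573, 0.0689]
ee_rot: [[-0.026, -1.0, 0.0], [-1.0, 0.026, 0.001], [-0.001, -0.0, -1.0]]
contact_force: [-2.8, 1.4, 8.5]
gripper_width: 0.0479
```

Emit:
drive_tool(increments=[[80,0,0,0,0,0,0],[60,0,0,0,0,0,0],[40,0,0,0,0,0,0],[20,0,0,-0.01,0,0,0],[0,0,0,-0.05,0,0,0],[0,0,0,-0.1,0,0,0],[0,0,0,-0.15,0,0,0],[0,0,0,-0.18,0,0,0],[0,0,0,-0.18,0,0,0]])

```text
time: 24.35
position: [0.4861, 0.0571, 0.2505]
ee_rot: [[-0.026, -1.0, 0.005], [-1.0, 0.026, 0.002], [-0.002, -0.005, -1.0]]
contact_force: [-0.5, 0.4, -0.7]
gripper_width: 0.0851
```

```bash
python3 -c "
from h import *
s=snap('wrist','w12');a=snap('side','d12');b=snap('scene','s12')
for x,bx in ((a,(180,200,270,280)),(b,(280,180,345,235))): blob(x,'white',bx,.053,((0,0,110),(180,60,255),0))
cv2.imwrite('pics/c12.png',np.hstack([cv2.resize(s['frame'][60:360,200:440],(400,500)),cv2.resize(a['frame'][170:310,180:292],(400,500))]))
go(.4975,-.2892,.24,-91)
"
```

```text
white px(222,243) area2262 centre(480.2,40.6) size 176.3x137.4 long-axis 87.3
white px(313,213) area891 centre(483.1,37.9) size 157.1x92.5 long-axis 87.5
t24.50 at [0.4838 0.0573 0.2473] yaw -91.5 w 0.0853 F [ 0.2 -0.  -0.5] -> shift [ 0.346  -0.0227  0.0072] turn [ 0.001  0.    -0.009]
```

View pics/c12.png

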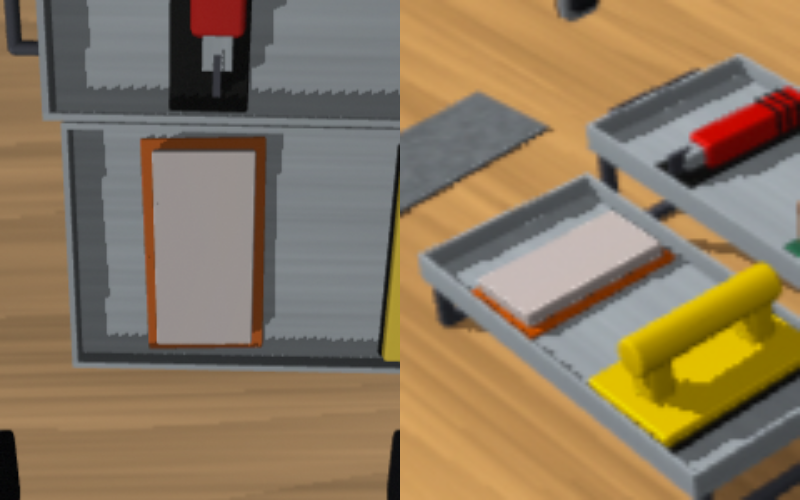

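The tile sits centred and flat on the orange pad, with the float undisturbed. Now the case.

Emit:
drive_tool(increments=[[0,0.05,-0.003,0,0,0,0],[0,0.1,-0.006,0,0,0,0],[0,0.15,-0.01,0,0,0,0],[0,0.2,-0.013,0,0,0,0],[0,0.25,-0.016,0,0,0,0],[0,0.3,-0.02,0,0,0,0],[0,0.346,-0.023,0,0,0,-0.009],[0,0.346,-0.023,0,0,0,-0.009],[0,0.346,-0.023,0,0,0,-0.009]])

```text
time: 25.62
position: [0.4979, -0.2887, 0.2467]
ee_rot: [[-0.018, -1.0, -0.001], [-1.0, 0.018, 0.002], [-0.002, 0.002, -1.0]]
contact_force: [0.0, 0.4, -0.1]
gripper_width: 0.0855
```

```bash
python3 -c "
from h import *
s=snap('wrist','w13')
x,y,a=blob(s,'blue',(230,60,420,330))
go(x/1000,y/1000,.045,a-270)
"
```

```text
blue px(321,200) area14178 centre(497.7,-289.1) size 186.8x60.3 long-axis 179.0
t25.68 at [ 0.4985 -0.2879  0.2469] yaw -90.9 w 0.0854 F [-0.3 -0.2  0.2] -> shift [0.0015 0.0006 0.2019] turn [0.001 0.002 0.001]
```

Emit:
drive_tool(increments=[[0,0,0.0005,0.05,0,0,0],[0,0,0.0005,0.1,0,0,0],[0,0,0.0005,0.15,0,0,0],[0,0,0.0005,0.18,0,0,0],[0,0,0.0005,0.2,0,0,0],[0,0,0.0005,0.209,0,0,0],[0,0,0.0005,0.209,0,0,0]])

```text
time: 26.55
position: [0.4986, -0.2891, 0.0393]
ee_rot: [[-0.016, -1.0, 0.001], [-1.0, 0.016, -0.0], [0.0, -0.001, -1.0]]
contact_force: [1.7, -0.6, -0.6]
gripper_width: 0.0855
```

Emit:
drive_tool(increments=[[60,0,0,0,0,0,0],[255,0,0,0,0,0,0],[255,0,0,0,0,0,0],[255,0,0,0,0,0,0],[255,0,0,0,0,0,0],[255,0,0,0,0,0,0]], newtons=60)

```text
time: 27.3
position: [0.4991, -0.2894, 0.0407]
ee_rot: [[-0.017, -1.0, 0.003], [-1.0, 0.017, 0.0], [-0.001, -0.003, -1.0]]
contact_force: [-1.0, 1.7, 5.2]
gripper_width: 0.0605
```

Emit:
drive_tool(increments=[[255,0,0,-0.01,0,0,0],[255,0,0,-0.03,0,0,0],[255,0,0,-0.06,0,0,0],[255,0,0,-0.1,0,0,0],[255,0,0,-0.14,0,0,0],[255,0,0,-0.18,0,0,0],[255,0,0,-0.2,0,0,0],[255,0,0,-0.2,0,0,0]])

```text
time: 28.3
position: [0.4984, -0.2897, 0.2403]
ee_rot: [[-0.017, -1.0, 0.003], [-1.0, 0.017, -0.001], [0.001, -0.003, -1.0]]
contact_force: [-0.1, 0.8, -4.5]
gripper_width: 0.0605
```

```bash
python3 -c "
from h import *
go(.508,.2825,.24,-85)
go(.52,.0,.24,-88)
b=load('w12');blob(b,'mat',(0,0,235,480))
for n in ('d12','s12'): blob(load(n),'mat',{'d12':(120,185,230,250),'s12':(325,160,420,205)}[n])
"
```

```text
t28.30 at [ 0.4984 -0.2897  0.2403] yaw -91.0 w 0.0605 F [-0.1  0.8 -4.5] -> shift [-5.723e-01  2.000e-04 -0.000e+00] turn [-0.003 -0.001 -0.104]
t28.30 at [ 0.4984 -0.2897  0.2403] yaw -91.0 w 0.0605 F [-0.1  0.8 -4.5] -> shift [-2.90e-01 -1.66e-02  2.00e-04] turn [-0.003 -0.001 -0.052]
mat px(79,170) area17304 centre(507.6,282.9) size 203.8x76.9 long-axis 4.6
mat px(178,219) area1298 centre(505.8,283.6) size 201.7x74.7 long-axis 4.8
mat px(372,183) area1041 centre(511.2,281.3) size 201.6x74.1 long-axis 4.7
```

Emit:
drive_tool(increments=[[255,-0.04,0,0,0,0,0],[255,-0.09,0,0,0,0,-0.01],[255,-0.14,0,0,0,0,-0.02],[255,-0.19,0,0,0,0,-0.03],[255,-0.24,0,0,0,0,-0.04],[255,-0.29,0,0,0,0,-0.05],[255,-0.34,0,0,0,0,-0.06],[255,-0.39,0,0,0,0,-0.07],[255,-0.44,0,0,0,0,-0.08],[255,-0.48,0,0,0,0,-0.09]])

```text
time: 29.55
position: [0.5047, 0.1931, 0.2371]
ee_rot: [[0.075, -0.997, -0.002], [-0.997, -0.075, -0.001], [0.001, 0.002, -1.0]]
contact_force: [0.1, -0.3, -3.7]
gripper_width: 0.0604
```

```bash
python3 -c "
from h import *
go(.509,.2825,.24,-85.3)
go(.509,.2825,.05,-85.3)
"
```

```text
t29.55 at [0.5047 0.1931 0.2371] yaw -85.7 w 0.0604 F [ 0.1 -0.3 -3.7] -> shift [-0.0888 -0.011  -0.003 ] turn [ 0.002 -0.001 -0.007]
t29.55 at [0.5047 0.1931 0.2371] yaw -85.7 w 0.0604 F [ 0.1 -0.3 -3.7] -> shift [-0.089  -0.0114  0.187 ] turn [ 0.002 -0.001 -0.007]
```

Emit:
drive_tool(increments=[[255,-0.05,-0.006,0,0,0,-0.007],[255,-0.089,-0.011,0,0,0,-0.007],[255,-0.089,-0.011,0,0,0,-0.007],[255,-0.089,-0.011,0.04,0,0,-0.007],[255,-0.089,-0.011,0.08,0,0,-0.007],[255,-0.089,-0.011,0.12,0,0,-0.007],[255,-0.089,-0.011,0.155,0,0,-0.007],[255,-0.089,-0.011,0.175,0,0,-0.007],[255,-0.089,-0.011,0.185,0,0,-0.007],[255,-0.089,-0.011,0.185,0,0,-0.007]])

```text
time: 30.8
position: [0.5111, 0.28, 0.0541]
ee_rot: [[0.079, -0.997, 0.001], [-0.997, -0.079, -0.0], [0.0, -0.001, -1.0]]
contact_force: [-0.7, -0.0, -2.9]
gripper_width: 0.0604
```

```bash
python3 -c "
from h import *
go(.509,.2825,.0435,-85.3)
"
```

```text
t30.80 at [0.5111 0.28   0.0541] yaw -85.4 w 0.0604 F [-0.7 -0.  -2.9] -> shift [-0.0027  0.0019  0.0106] turn [-0.001 -0.    -0.002]
```

Emit:
drive_tool(increments=[[255,-0.0027,0.002,0.004,0,0,0],[255,-0.0027,0.002,0.007,0,0,0],[255,-0.0027,0.002,0.009,0,0,0],[255,-0.0027,0.002,0.0095,0,0,0],[255,-0.0027,0.002,0.0105,0,0,0],[255,-0.0027,0.002,0.0105,0,0,0]])

```text
time: 31.55
position: [0.5089, 0.2827, 0.0438]
ee_rot: [[0.08, -0.997, 0.001], [-0.997, -0.08, 0.0], [-0.0, -0.001, -1.0]]
contact_force: [-0.5, -0.3, -2.7]
gripper_width: 0.0603
```

Not yet in contact, so a little lower.

Emit:
drive_tool(increments=[[255,0,0,0.001,0,0,0],[255,0,0,0.0015,0,0,0],[255,0,0,0.0015,0,0,0]])

```text
time: 31.92
position: [0.5089, 0.2828, 0.0437]
ee_rot: [[0.08, -0.997, 0.0], [-0.997, -0.08, 0.001], [-0.001, -0.0, -1.0]]
contact_force: [-3.2, -0.6, 8.9]
gripper_width: 0.0602
```

Emit:
drive_tool(increments=[[50,0,0,0,0,0,0],[30,0,0,0,0,0,0],[0,0,0,0,0,0,0],[0,0,0,-0.01,0,0,0],[0,0,0,-0.05,0,0,0],[0,0,0,-0.1,0,0,0],[0,0,0,-0.16,0,0,0],[0,0,0,-0.22,0,0,0],[0,0,0,-0.25,0,0,0],[0,0,0,-0.25,0,0,0]])

```text
time: 33.17
position: [0.51, 0.2827, 0.2952]
ee_rot: [[0.08, -0.997, 0.005], [-0.997, -0.08, 0.003], [-0.003, -0.006, -1.0]]
contact_force: [-0.0, -0.1, 0.7]
gripper_width: 0.085
```

```bash
python3 -c "
from h import *
s=snap('wrist','w14');a=snap('side','d14');b=snap('scene','s14')
blob(s,'blue',None,.039)
blob(s,'mat',(200,60,440,360),.003)
cv2.imwrite('pics/c14.png',np.hstack([cv2.resize(s['frame'],(400,300)),cv2.resize(a['frame'][140:320,100:340],(400,300))]))
st=get_state();print(st['position'],st['gripper_width'])
"
```

```text
blue px(322,195) area11148 centre(507.3,281.8) size 186.1x60.9 long-axis 4.6
mat px(321,171) area1626 centre(507.6,283.6) size 203.3x76.4 long-axis 4.6
[0.50775187 0.28261062 0.29112202] 0.08537902585483646
```

View pics/c14.png

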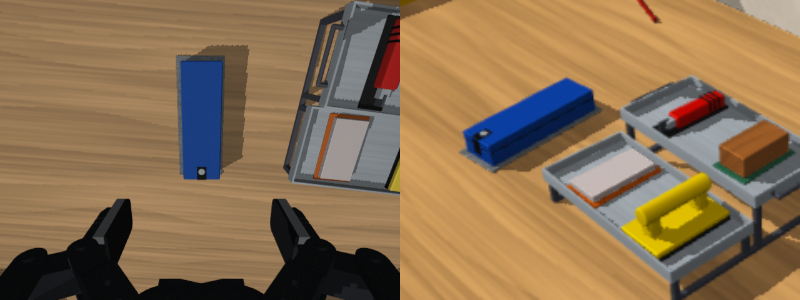

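All four things lie on their places and the gripper is clear. Hand in.

```bash
python3 -c "
from h import *
print(hand_in())"
```

```text
the job is handed in; nothing more can be done
None
```

I took the pile apart from the top down and set each thing on its pad. I handed in at about 33 s of robot time, with the gripper open and well clear. The hand-in gives no verdict.

| Thing | Last measured offset from its pad's centre | Angle to the pad |
|---|---|---|
| Rake on the black pad | about 2 mm | within about 1° |
| Block on the green pad | about 1 mm | about 1–2° |
| Tile on the orange pad | about 2 mm, judged by eye in a close picture | aligned, by eye |
| Case on the grey mat | about 2 mm | under 0.5° |

- **Set down:** Each thing touched its pad at the expected height and with light force before I let it go. All four look flat in the last side picture.
- **Left alone:** The float looks unmoved in the pictures. I kept the arm away from the jar but did not measure it afterwards.
- **Disagreed with the description:** In the pile the rake lay nearly parallel to the block, not a quarter turn to it. I worked from the pictures.
- **Failed check:** The colour mask meant to check the tile from the scene and side cameras merged it with the tray, so those numbers were useless.
- **Partly hidden pads:** Tray walls partly hid the black and orange pads, so single views of them disagreed by several millimetres. I used the edges that could be seen.

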